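# Present the cast lever over its assembly fixture

## Task

Get the lever ready for fitting: set the small light wooden packing block flat and centred on top of the fixture's narrow post and let go of it. Then pick up the cast lever by its balance point, the yellow band next to the heavy hub, and hold it level and still straight above the fixture, the hub's bore over the steel pin and the small eye over the block, with about 5 cm of air between the pin's tip and the hub's underside. Finish while still holding it there, touching neither fixture nor block, and leave the two cups where they are.

Things in the scene. Friction and masses are not known exactly. Their poses are not given: they have to be found in the camera images.
- lever: dark cast-iron lever lying on the bench, 222 mm long, 40 mm high, about 0.6 kg. Origin: centre of the hub's underside; its own +x runs along the lever to the eye, z up. Heavy hub: diameter 54 mm, bore 22 mm. Eye: diameter 30 mm, bore 12 mm, centred 180 mm along +x. Between them a straight flat-sided bar 18 mm wide, its underside 16 mm and its top 36 mm above the lever's underside. It balances at the yellow band, 57 mm from the hub's centre.
- lever_hub (a point): centre of the hub's bore at the lever's underside (same point as the lever's origin)
- lever_eye (a point): centre of the eye's bore at the lever's underside, 180 mm along the lever's +x
- lever_balance (a point): balance point, in the middle of the bar at the 16 mm long yellow band: 57 mm along the lever's +x and 26 mm above its underside; axes as the lever's
- packing_block: light wooden packing block, 70 (its x) x 44 (its y) x 24 (z) mm, 0.06 kg, lying flat on the bench; origin: centre of its underside
- fixture: assembly fixture fixed to the bench: plywood base 270 x 90 x 18 mm with a steel shoulder and pin at one end and a narrow dark wooden post at the other. Origin: under the pin's axis at bench height; its +x points to the post, 180 mm away. Shoulder diameter 38 mm, up to 92 mm above the bench
- pin_tip (a point): tip of the steel pin (diameter 18 mm) on the shoulder, 120 mm above the bench
- post_top (a point): centre of the flat top (32 x 32 mm) of the wooden post, 68 mm above the bench
- cup_red: turned wooden cup with a red inside, 52 mm wide, 46 mm high, a bystander; origin: centre of its underside
- cup_brown: brown turned wooden cup, 53 mm wide, 60 mm high, a bystander; origin: centre of its underside

How it is judged:
By the outcome, as a careful person would: the job done as asked, in the order asked, and still so for the second after the job is handed in, while the arm keeps its last pose, push and grip.
It also fails if it takes over 64 s, if anything falls off the work surface, if the arm or the gripper's body presses on something with over 40 N, if the wrist force passes 120 N, or if a joint passes its speed limit or range.

## Robot

A 6-joint arm with a two-finger parallel gripper is mounted at the origin on a cart in front of the work surface, level with it; the furniture and walls round the work are solid. World frame = base frame: x ahead of the robot, y to its left, z up, the work surface at z = 0. Lengths are in m, angles in degrees, forces in N, time in s.
With the tool pointing down it reaches from about 0.375 to 0.9 m from the base axis. Payload 3.1 kg.
Tool frame: the origin (TCP) lies at the very end of the fingers, on their centre line; the grasp point (between the pads) lies 19 mm behind it; z points along the fingers, x is the direction in which the jaws open and shut, and the axes are right-handed (so a half turn about z gives the same grasp; the last joint's range is limited). The gripper opens to 87 mm and grips with 3 to 60 N. Pads are 19 mm wide; open, the fingers measure 117 mm over their backs; the gripper's body (75 mm by 190 mm) begins 51 mm behind the grasp point.
Start: joints at [-86.545, 30.224, 82.088, -0, 67.689, -10.227], TCP at [0.148, -0.607, 0.223] pointing down, gripper open.
Joint ranges: [-176.69, 176.69], [-43.24, 126.21], [12.49, 139.97], [-82, 262], [0, 151.66], [-163.58, 163.58]. Speed limits (degrees/s): [159.86, 159.86, 180, 180, 180, 180].

## Interface

Orientations are given as a 3x3 rotation matrix whose columns are the frame's x, y, z axes.
In Python, from rig import read_state, capture, bot gives the robot as it stands.
- The arm moves only by the shell command python3 -m crank 'ROWS' [OPENING]. ROWS is JSON, a list of rows, each a list of 2 entries, a list of its own where there are three numbers: the shift along the tool's x, y, z in cm, then the turn, a rotation vector about the tool's x, y, z in rad. In form: [[[dx, dy, dz], [wx, wy, wz]], ...]. A call has 1 to 12 rows; each row shifts and turns the commanded pose from where the row before left it, along the tool's axes as they then stand; what a row does not reach is not made up. A row lasts 1/10 s, in which the tool goes at most 50 mm and 8.59 degrees, less where a joint would pass 70% of its speed; a pose out of reach is approached as far as the arm can. A call with a gripper value outside its range is refused whole. OPENING is the closure, from -1 (fully open) to 1 (shut), set as the call begins (- or left out, the last holds). The fingers move at their own pace and stop on an object; the grip force is fixed at half the most. Time passes only in rows, so rows that do not move let the fingers close. It gives the time, the measured TCP pose, the force and the opening at its end, in the units of the state.
- read_state(): the state, without advancing time (a new reading comes with each control period).
- capture(name): name is "side" or "top"; returns a dict with "pixels" (420x560x3 uint8, red, green, blue), "camera_matrix" (3x3 intrinsics, pixels), "dist" ([k1, k2, p1, p2, k3] as OpenCV has them; the pictures are not rectified), "R" (3x3) and "t" (3): a world point X has camera coordinates R X + t. Camera axes: x right, y down, z forward; pixel columns grow to the right and rows downward; lengths in m; the calibration is good to about 2 mm. A picture is of the moment at which its call begins. There is no depth.
- bot.hand_in(): hands the job in, once; it reports no verdict.
The state is a dict: "time_s": time; "joint_positions": joint angles; "qvel": joint speeds; "tau": joint torques, N m; "position": TCP position; "tcp_rot": TCP orientation; "force": force on the tool from outside, world axes, zero at the start; "moment": the same for the moment, N m; "opening": opening from 0.0 (shut) to 1.0 (fully open).
Only numpy, scipy, OpenCV 4.12 (cv2) and the standard library are available. Lean on these libraries where they do the work, as an engineer would, in place of code of your own. Each camera call takes 0.05 s, during which the arm holds its last target.

## Working session

There is one attempt and no reset: what is moved stays moved. The work goes in short steps, Python scripts to look and compute and a shell command to move; the robot and the scene stay as the last step left them, time stands still between calls to the robot, and variables do not carry over. Pictures are saved under pics/ and viewed, and the job is handed in when it is done.

```bash
ls; mkdir -p pics
python3 - <<'E'
from rig import read_state, capture, bot
import cv2,pickle
s=read_state();print(s)
for n in("side","top"):
    c=capture(n);pickle.dump(c,open(f"pics/{n}0.pkl","wb"));cv2.imwrite(f"pics/{n}0.png",c["pixels"][:,:,::-1])
    print(n,c["camera_matrix"],c["dist"],c["R"],c["t"])
E
```

```text
pics
{'time_s': 0.0, 'joint_positions': array([-8.65442549e+01,  3.02787214e+01,  8.21567953e+01, -9.61640057e-04,
        6.76889209e+01, -1.02268591e+01]), 'qvel': array([ 0.05992451, -0.03079932, -0.06004289, -0.05917369,  0.10900588,
        0.02308508]), 'tau': array([-4.54209166e-04, -4.40043283e+01, -1.76591134e+01,  6.33994024e-02,
        5.83125022e-02, -1.79783856e-04]), 'position': array([ 0.14782295, -0.60650927,  0.22157199]), 'tcp_rot': array([[ 2.36549210e-01, -9.71619498e-01, -1.46412478e-04],
       [-9.71617153e-01, -2.36548966e-01,  2.16695801e-03],
       [-2.14009238e-03, -3.70335331e-04, -9.99997641e-01]]), 'force': array([-0.19675704, -0.01157481,  0.43184482]), 'moment': array([ 0.04068141, -0.00830695,  0.01759605]), 'opening': 0.9969628129728165}
side [[382.59608045   0.         279.92751438]
 [  0.         382.59608045 209.17862754]
 [  0.           0.           1.        ]] [-0.10678731  0.          0.          0.          0.        ] [[-0.83093538 -0.55617439 -0.014712  ]
 [-0.27494816  0.43347902 -0.85819546]
 [ 0.48368368 -0.70905993 -0.51311218]] [0.52047349 0.15714401 1.05607855]
top [[388.4767628    0.         277.04286058]
 [  0.         388.4767628  208.2710676 ]
 [  0.           0.           1.        ]] [-0.00977728  0.          0.          0.          0.        ] [[-0.01977197 -0.99977472  0.00771831]
 [-0.9876337   0.01832982 -0.15570384]
 [ 0.15552728 -0.01070143 -0.98777363]] [0.19218718 0.50101036 1.09904487]
```

View pics/side0.png

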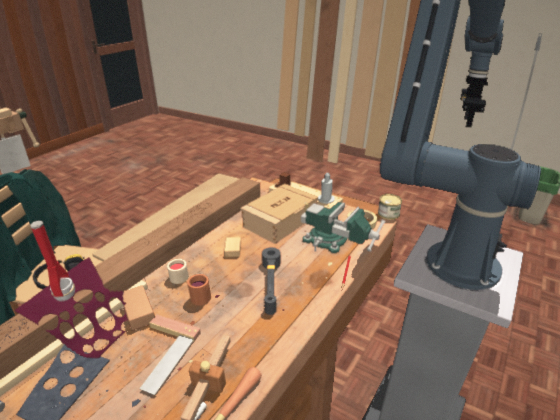

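View pics/top0.png

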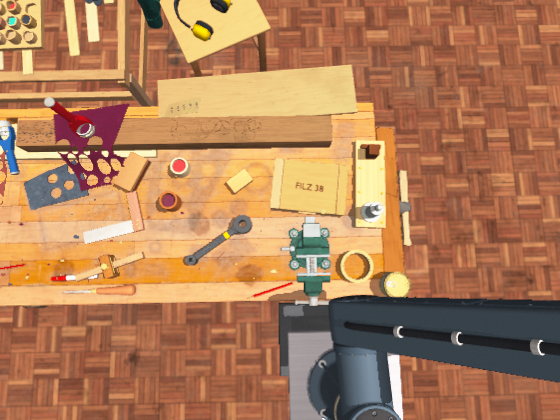

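```bash
cat > h.py <<'E'
import numpy as np,cv2,pickle
def ray(c,uv):
    p=cv2.undistortPoints(np.array(uv,float).reshape(-1,1,2),c["camera_matrix"],np.array(c["dist"],float)).reshape(-1,2)
    d=np.c_[p,np.ones(len(p))]@c["R"]; o=-c["R"].T@c["t"]
    return o,d
def onz(c,uv,z):
    o,d=ray(c,uv); return o+d*((z-o[2])/d[:,2])[:,None]
def proj(c,X):
    return cv2.projectPoints(np.array(X,float).reshape(-1,1,3),cv2.Rodrigues(c["R"])[0],c["t"],c["camera_matrix"],np.array(c["dist"],float))[0].reshape(-1,2)
def tri(c1,u1,c2,u2):
    o1,d1=ray(c1,u1);o2,d2=ray(c2,u2)
    A=np.c_[d1[0],-d2[0]];s=np.linalg.lstsq(A,o2-o1,rcond=None)[0]
    a=o1+d1[0]*s[0];b=o2+d2[0]*s[1];return (a+b)/2,np.linalg.norm(a-b)
def crop(c,x0,y0,w,h,f,name):
    im=c["pixels"][y0:y0+h,x0:x0+w,::-1]
    cv2.imwrite(name,cv2.resize(im,None,fx=f,fy=f,interpolation=cv2.INTER_CUBIC))
E
python3 - <<'E'
from h import *
t=pickle.load(open("pics/top0.pkl","rb"));s=pickle.load(open("pics/side0.pkl","rb"))
crop(t,170,130,250,185,3.2,"pics/c1.png")
crop(s,150,160,260,170,3,"pics/c2.png")
print(onz(t,[(373,210)],.12),onz(t,[(370,150)],.068),onz(t,[(239,182)],.024),onz(t,[(242,224),(190,260)],.04))
E
```

```text
[[ 0.48216356 -0.07751637  0.12      ]] [[ 0.66761604 -0.09271844  0.068     ]] [[0.58866594 0.29477833 0.024     ]] [[0.4600224  0.285229   0.04      ]
 [0.35918524 0.43453376 0.04      ]]
```

View pics/c1.png

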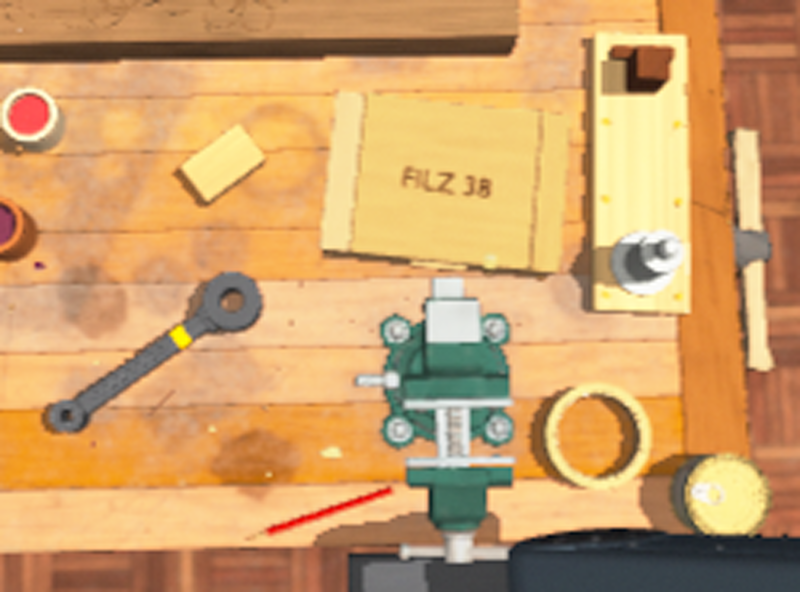

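View pics/c2.png

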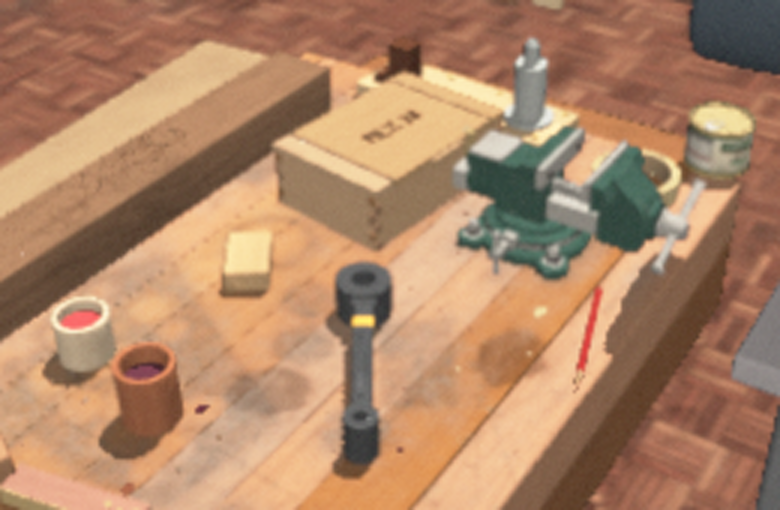

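Run:
```python
from h import *
t=pickle.load(open("pics/top0.pkl","rb"));s=pickle.load(open("pics/side0.pkl","rb"))
hsv=cv2.cvtColor(t["pixels"],cv2.COLOR_RGB2HSV)
def comp(m,x0,y0,x1,y1):
    z=np.zeros_like(m);z[y0:y1,x0:x1]=m[y0:y1,x0:x1]
    n,l,st,ce=cv2.connectedComponentsWithStats(z)
    i=1+np.argmax(st[1:,4]);return (l==i).astype(np.uint8),st[i],ce[i]
g=t["pixels"].astype(int)
# yellow band
y=((hsv[...,0]>24)&(hsv[...,0]<34)&(hsv[...,1]>200)&(hsv[...,2]>180)).astype(np.uint8)
m,st,ce=comp(y,215,220,240,245);print("band",st,ce,onz(t,[ce],.036))
d=((hsv[...,1]<90)&(hsv[...,2]<125)).astype(np.uint8)
m,st,ce=comp(d,180,205,260,270);print("lever",st,ce)
cv2.imwrite("pics/mlever.png",cv2.resize((m*255)[200:275,175:260],None,fx=8,fy=8,interpolation=0))
for (u,v) in[(182,236),(200,170)]:print(hsv[v,u])
# block
print("blk",hsv[182,239],hsv[176,236],"bench",hsv[195,225],hsv[170,225],hsv[182,260])
print("base",hsv[185,365],hsv[170,375], "around",hsv[185,350],hsv[185,390])
for h in range(0):pass
```

```text
band [223 232   7   6  24] [226.         234.66666667] [[0.4302318  0.33212362 0.036     ]]
lever [186 235  40  30 304] [203.96381579 250.31578947]
[ 16  97 245]
[ 15 135 234]
blk [ 24 110 254] [ 25 103 254] bench [ 18 166 250] [ 18 136 249] [ 18 157 250]
base [ 27  80 254] [ 27  77 255] around [ 16 147 245] [ 14 191 222]
```

View pics/mlever.png

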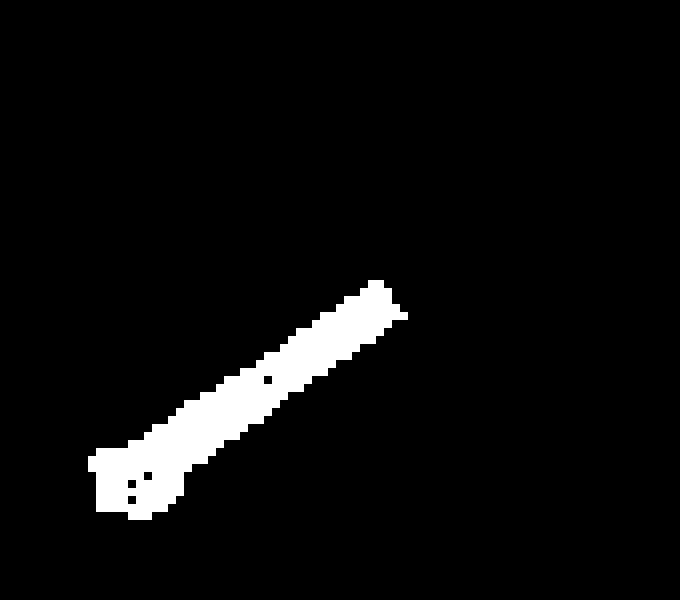

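Run:
```python
from h import *
t=pickle.load(open("pics/top0.pkl","rb"));s=pickle.load(open("pics/side0.pkl","rb"))
a=[]
for (x,y) in[(222,206),(172,242),(218,162)]:
    a.append(cv2.resize(t["pixels"][y:y+38,x:x+38,::-1],None,fx=7,fy=7,interpolation=cv2.INTER_NEAREST))
b=[]
for (x,y) in[(252,238),(250,290),(214,226)]:
    b.append(cv2.resize(s["pixels"][y:y+38,x:x+38,::-1],None,fx=7,fy=7,interpolation=cv2.INTER_NEAREST))
cv2.imwrite("pics/z1.png",np.vstack([np.hstack(a),np.hstack(b)]))
a=[]
for c,x,y in[(t,345,190),(t,345,135),(s,305,165),(s,265,165)]:
    a.append(cv2.resize(c["pixels"][y:y+42,x:x+55,::-1],None,fx=7,fy=7,interpolation=cv2.INTER_NEAREST))
cv2.imwrite("pics/z2.png",np.vstack([np.hstack(a[:2]),np.hstack(a[2:])]))
```

```text
(no output)
```

View pics/z1.png

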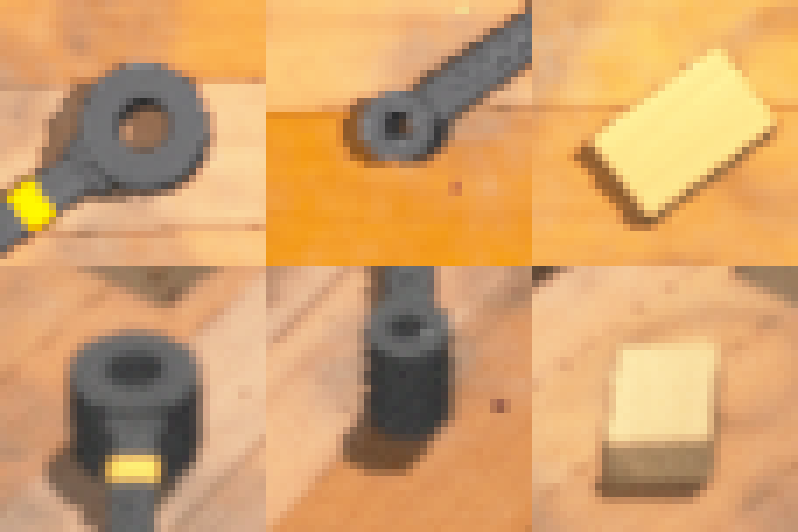

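View pics/z2.png

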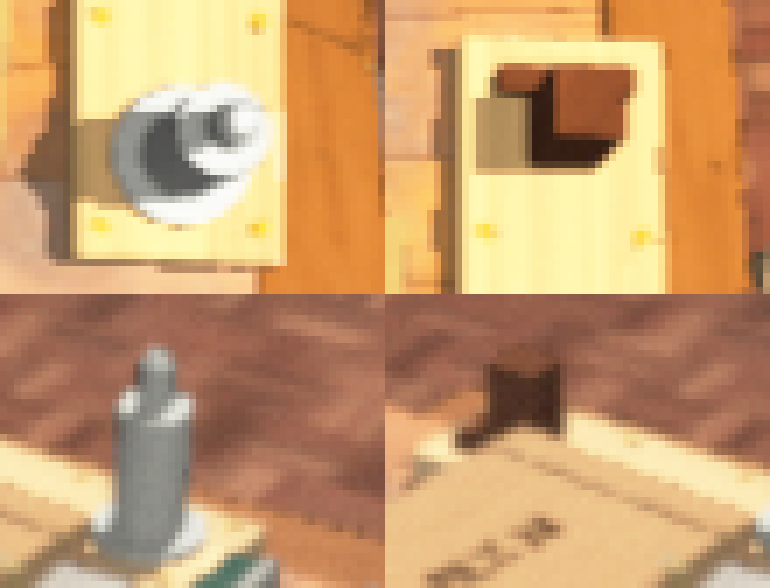

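Run:
```python
from h import *
t=pickle.load(open("pics/top0.pkl","rb"));s=pickle.load(open("pics/side0.pkl","rb"))
np.set_printoptions(precision=4,suppress=True)
H=onz(t,[(242.2,223.4)],.04)[0];E=onz(t,[(190.2,259.1)],.04)[0]
print(H,E,np.linalg.norm(H-E),np.degrees(np.arctan2(*(E-H)[[1,0]])))
Hs=onz(s,[(270.5,252.4)],.04)[0];Es=onz(s,[(269.5,297.9)],.04)[0]
print("side",Hs,Es,np.linalg.norm(Hs-Es))
B=onz(t,np.array([(720-532,50),(772-532,122),(652-532,210),(592-532,138)])/7+[217.5,161.5],.024)
print(B,B.mean(0));e=B-np.roll(B,-1,0);print(np.linalg.norm(e,axis=1),np.degrees(np.arctan2(e[:,1],e[:,0])))
Bs=onz(s,np.array([(622-532,345-266),(719-532,342-266),(714-532,440-266),(610-532,440-266)])/7+[213.5,225.5],.024)
print("side",Bs.mean(0));e=Bs-np.roll(Bs,-1,0);print(np.linalg.norm(e,axis=1),np.degrees(np.arctan2(e[:,1],e[:,0])))
P=onz(t,[(378.5,207.2)],.12)[0];Q=onz(t,[(374.3,149.4)],.068)[0]
print("pin",P,"post",Q,np.linalg.norm((P-Q)[:2]),np.degrees(np.arctan2(*(Q-P)[[1,0]])))
print("pin side",onz(s,[(326.9,172.5)],.12),"sh",onz(s,[(326.6,179)],.092), "post",onz(s,[((522-385)/7+264.5,(362-294)/7+164.5-.5)],.068))
C=onz(t,[(355.2,226.4),(385.2,227.4),(384.5,140.6),(355.5,139.8)],.018)
print("base",C,C.mean(0));e=C-np.roll(C,-1,0);print(np.linalg.norm(e,axis=1),np.degrees(np.arctan2(e[:,1],e[:,0])))
# box heights
for h in(.06,.08,.1):
  print(h,onz(t,[(170+322/3.2,130+250/3.2),(170+338/3.2,130+92/3.2),(170+570/3.2,130+112/3.2),(170+553/3.2,130+272/3.2)],h)[:,:2].tolist(),onz(s,[(150+275/3,160+145/3),(150+377/3,160+190/3)],h)[:,:2].tolist())
```

```text
[0.4618 0.2846 0.04  ] [0.3617 0.434  0.04  ] 0.1797649526991806 123.81219589070069
side [0.4648 0.2872 0.04  ] [0.3647 0.4344 0.04  ] 0.17797510179633094
[[0.6296 0.2785 0.024 ]
 [0.5974 0.2564 0.024 ]
 [0.5599 0.3079 0.024 ]
 [0.5918 0.3335 0.024 ]] [0.5947 0.2941 0.024 ]
[0.039  0.0637 0.0409 0.0667] [  34.4567  -53.9282 -141.265   124.4817]
side [0.596  0.2946 0.024 ]
[0.0419 0.0701 0.0429 0.0679] [  35.8629  -52.8357 -147.0469  126.441 ]
pin [ 0.4896 -0.093   0.12  ] post [ 0.6692 -0.1055  0.068 ] 0.18006615148817234 -3.9686884987218525
pin side [[ 0.4972 -0.099   0.12  ]] sh [[ 0.5    -0.1049  0.092 ]] post [[ 0.6759 -0.1034  0.068 ]]
base [[ 0.4491 -0.0484  0.018 ]
 [ 0.4444 -0.1374  0.018 ]
 [ 0.7124 -0.1523  0.018 ]
 [ 0.7164 -0.063   0.018 ]] [ 0.5806 -0.1003  0.018 ]
[0.0892 0.2684 0.0894 0.2677] [ 86.9873 176.8189 -92.5754  -3.1432]
0.06 [[0.5019833101325992, 0.2012024260433123], [0.6482269789554085, 0.18403143059133464], [0.625638779786341, -0.027933725268169562], [0.4781756505010321, -0.005495575225529847]] [[0.6600057256805022, 0.1686490585919329], [0.5182815100919922, 0.18285729503042703]]
0.08 [[0.4988203511374694, 0.20108482478059575], [0.64241019118376, 0.18422542491575522], [0.6202318915573335, -0.02389327909549291], [0.47544472013825545, -0.0018623057105117968]] [[0.6377404260618121, 0.1943224684620508], [0.5005557123756563, 0.20807560754069143]]
0.1 [[0.49565739214233967, 0.2009672235178792], [0.6365934034121115, 0.18441941924017582], [0.6148250033283258, -0.019852832922816255], [0.47271378977547873, 0.001770963804506226]] [[0.6154751264431222, 0.2199958783321686], [0.4828299146593207, 0.23329392005095573]]
```

```bash
cat >> h.py <<'E'
def to(X,yaw=None):
    """tool-axis shift (cm) to world TCP X at current orientation, and yaw turn about tool z after"""
    from rig import read_state
    s=read_state();R=s["tcp_rot"];p=s["position"]
    cur=np.degrees(np.arctan2(R[1,0],R[0,0]))
    print("t",round(s["time_s"],2),"pos",p.round(4),"yaw",round(cur,2),"tilt z",R[:,2].round(4),"op",round(s["opening"],3),"F",np.round(s["force"],1))
    if X is not None: print("shift cm",(R.T@(np.array(X)-p)*100).round(2))
    if yaw is not None:
        print("turn z rad",round(-np.radians((yaw-cur+180)%360-180),4), "| exact rotvec for level:",end="")
        y=np.radians(yaw);T=np.array([[np.cos(y),np.sin(y),0],[np.sin(y),-np.cos(y),0],[0,0,-1]])
        print(cv2.Rodrigues(R.T@T)[0].ravel().round(4))
E
python3 - <<'E'
from h import *
t=pickle.load(open("pics/top0.pkl","rb"))
to([.595,.294,.32],35.7)
print(onz(t,[(180,166),(168,201)],.046)[:,:2], onz(t,[(200,148),(300,148)],0)[:,:2])
E
```

```text
t 0.1 pos [ 0.1478 -0.6066  0.2216] yaw -76.32 tilt z [-1.e-04  2.e-03 -1.e+00] op 0.999 F [0.1 0.  0. ]
shift cm [-76.95 -64.75  -9.66]
turn z rad -1.9551 | exact rotvec for level:[-2.2000e-03  9.0000e-04 -1.9551e+00]
[[0.63520403 0.46692177]
 [0.53075454 0.49981652]] [[0.70430044 0.41730505]
 [0.69886507 0.10707028]]
```

```bash
python3 -m crank '[[[0,0,-4.5],[0,0,0]],[[0,0,-4.5],[0,0,0]],[[-3.2,-2.7,0],[0,0,0]],[[-3.2,-2.7,0],[0,0,0]],[[-3.2,-2.7,0],[0,0,0]],[[-3.2,-2.7,0],[0,0,0]],[[-3.2,-2.7,0],[0,0,0]],[[-3.2,-2.7,0],[0,0,0]],[[-3.2,-2.7,0],[0,0,0]],[[-3.2,-2.7,0],[0,0,0]],[[-3.2,-2.7,0],[0,0,0]],[[-3.2,-2.7,0],[0,0,0]]]' -1
python3 -m crank '[[[-3.2,-2.7,0],[0,0,0]],[[-3.2,-2.7,0],[0,0,0]],[[-3.2,-2.7,0],[0,0,0]],[[-3.2,-2.7,0],[0,0,0]],[[-3.2,-2.7,0],[0,0,0]],[[-3.2,-2.7,0],[0,0,0]],[[-3.2,-2.7,0],[0,0,0]],[[-3.2,-2.7,0],[0,0,0]],[[-3.2,-2.7,0],[0,0,0]],[[-3.2,-2.7,0],[0,0,0]],[[-3.2,-2.7,0],[0,0,0]],[[-3.2,-2.7,0],[0,0,0]]]'
python3 -m crank '[[[0,0,0],[0,0,-0.14]],[[0,0,0],[0,0,-0.14]],[[0,0,0],[0,0,-0.14]],[[0,0,0],[0,0,-0.14]],[[0,0,0],[0,0,-0.14]],[[0,0,0],[0,0,-0.14]],[[0,0,0],[0,0,-0.14]],[[0,0,0],[0,0,-0.14]],[[0,0,0],[0,0,-0.14]],[[0,0,0],[0,0,-0.14]],[[0,0,0],[0,0,-0.14]],[[0,0,0],[0,0,-0.14]]]'
python3 -c "
from h import *
to([.595,.294,.12],35.7)"
```

```text
time_s: 1.3
position: [0.3347, -0.2307, 0.3124]
tcp_rot: [[0.236, -0.972, -0.0], [-0.972, -0.236, 0.0], [-0.0, 0.0, -1.0]]
force: [0.3, 0.9, 0.1]
opening: 0.997
time_s: 2.5
position: [0.5586, 0.219, 0.312]
tcp_rot: [[0.237, -0.972, -0.001], [-0.972, -0.237, -0.0], [0.0, 0.001, -1.0]]
force: [0.6, -0.6, -0.5]
opening: 0.999
time_s: 3.7
position: [0.5581, 0.2172, 0.3119]
tcp_rot: [[0.938, 0.346, -0.001], [0.346, -0.938, -0.0], [-0.001, -0.0, -1.0]]
force: [-0.2, -0.3, 0.1]
opening: 1.002
t 3.7 pos [0.5581 0.2172 0.3119] yaw 20.27 tilt z [-1.4e-03 -3.0e-04 -1.0e+00] op 1.002 F [-0.2 -0.3  0.1]
shift cm [ 6.15 -5.92 19.19]
turn z rad -0.2693 | exact rotvec for level:[-0.0004  0.0014 -0.2693]
```

```bash
python3 -m crank '[[[2.05,-1.97,3],[0,0,0]],[[2.05,-1.97,3],[0,0,0]],[[2.05,-1.97,3],[0,0,0]],[[0,0,2],[0,0,-0.135]],[[0,0,2],[0,0,-0.135]],[[0,0,3],[0,0,0]],[[0,0,3],[0,0,0]],[[0,0,0],[0,0,0]],[[0,0,0],[0,0,0]]]'
python3 -c "
from h import *
to([.595,.294,.007],35.7)
from rig import capture
c=capture('top');s=capture('side');
crop(c,190,130,100,80,4,'pics/a1.png');crop(s,190,180,100,80,4,'pics/a2.png')
a=cv2.imread('pics/a1.png');b=cv2.imread('pics/a2.png');cv2.imwrite('pics/a.png',np.hstack([a,b]))"
```

```text
time_s: 4.6
position: [0.5958, 0.2937, 0.1221]
tcp_rot: [[0.815, 0.579, -0.002], [0.579, -0.815, -0.0], [-0.002, -0.001, -1.0]]
force: [-0.6, 0.3, 0.7]
opening: 1.001
t 4.6 pos [0.5958 0.2937 0.1221] yaw 35.41 tilt z [-1.7e-03 -5.0e-04 -1.0e+00] op 1.001 F [-0.6  0.3  0.7]
shift cm [-0.03 -0.06 11.51]
turn z rad -0.0051 | exact rotvec for level:[-0.0006  0.0016 -0.0051]
```

View pics/a.png

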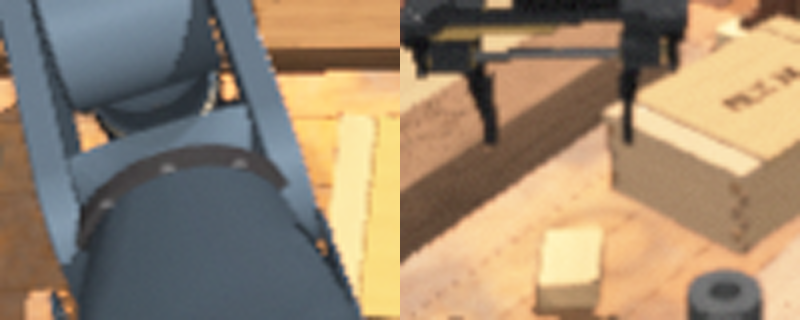

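```bash
python3 -m crank '[[[0,0,3],[0,0,0]],[[0,0,3],[0,0,0]],[[0,0,2.5],[0,0,0]],[[0,0,0],[0,0,0]]]'
python3 -c "
from h import *
to([.595,.294,.007],35.7)
from rig import capture
s=capture('side');
crop(s,170,170,180,130,4,'pics/b.png')"
```

```text
time_s: 5.1
position: [0.5947, 0.2933, 0.036]
tcp_rot: [[0.815, 0.579, -0.004], [0.579, -0.815, -0.001], [-0.004, -0.001, -1.0]]
force: [-0.4, -0.9, 0.6]
opening: 1.0
t 5.1 pos [0.5947 0.2933 0.036 ] yaw 35.41 tilt z [-0.004  -0.0012 -1.    ] op 1.0 F [-0.4 -0.9  0.6]
shift cm [ 0.08 -0.03  2.9 ]
turn z rad -0.0051 | exact rotvec for level:[-0.0014  0.004  -0.0051]
```

View pics/b.png

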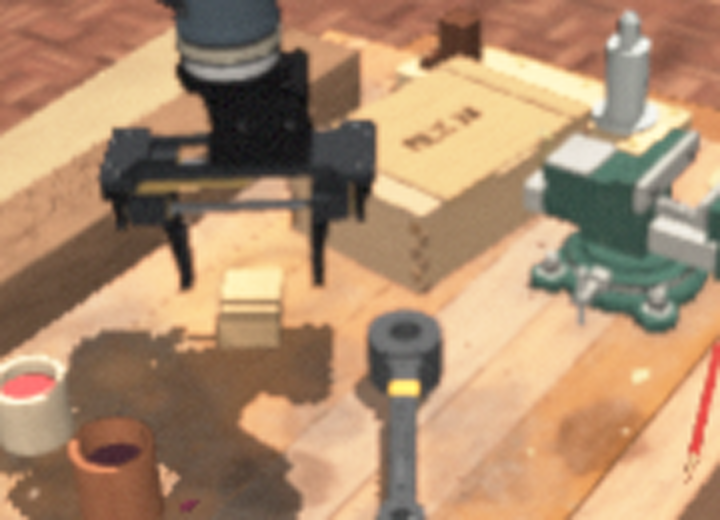

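```bash
python3 -m crank '[[[0.1,0,1.5],[0,0,0]],[[0,0,1.3],[0,0,0]],[[0,0,0],[0,0,0]]]'
python3 -m crank '[[[0,0,0],[0,0,0]],[[0,0,0],[0,0,0]],[[0,0,0],[0,0,0]],[[0,0,0],[0,0,0]],[[0,0,0],[0,0,0]],[[0,0,0],[0,0,0]],[[0,0,0],[0,0,0]],[[0,0,0],[0,0,0]]]' 1
python3 -c "
from h import *
to([.595,.294,.3],35.7)"
```

```text
time_s: 5.45
position: [0.596, 0.2941, 0.0083]
tcp_rot: [[0.815, 0.579, -0.002], [0.579, -0.815, -0.001], [-0.002, -0.001, -1.0]]
force: [-0.7, 0.1, -0.6]
opening: 1.004
time_s: 6.25
position: [0.5971, 0.2944, 0.0097]
tcp_rot: [[0.815, 0.579, 0.0], [0.579, -0.815, 0.0], [0.0, 0.0, -1.0]]
force: [0.4, 0.9, 0.6]
opening: 0.507
t 6.25 pos [0.5971 0.2944 0.0097] yaw 35.41 tilt z [ 2.e-04  1.e-04 -1.e+00] op 0.507 F [0.4 0.9 0.6]
shift cm [ -0.19  -0.08 -29.03]
turn z rad -0.0051 | exact rotvec for level:[ 0.0001 -0.0002 -0.0051]
```

```bash
python3 -m crank '[[[0,0,-2],[0,0,0]],[[0,0,-4],[0,0,0]],[[0,0,-4],[0,0,0]],[[0,0,-4],[0,0,0]],[[0,0,-4],[0,0,0]],[[0,0,0],[0,0,0.135]],[[0,0,0],[0,0,0.135]],[[0,0,0],[0,0,0.135]],[[0,0,0],[0,0,0.135]],[[0,0,0],[0,0,0.135]],[[0,0,0],[0,0,0]]]'
python3 -c "
from h import *
to([.672,-.105,.18],-3.4)
from rig import capture
s=capture('side');crop(s,170,110,180,130,4,'pics/b2.png')"
```

```text
time_s: 7.35
position: [0.5966, 0.2943, 0.1893]
tcp_rot: [[0.998, -0.057, -0.001], [-0.057, -0.998, -0.0], [-0.001, 0.0, -1.0]]
force: [0.5, -0.0, -0.2]
opening: 0.5
t 7.35 pos [0.5966 0.2943 0.1893] yaw -3.25 tilt z [-7.e-04 -2.e-04 -1.e+00] op 0.5 F [ 0.5 -0.  -0.2]
shift cm [ 9.79 39.44  0.93]
turn z rad 0.0026 | exact rotvec for level:[0.0002 0.0007 0.0026]
```

View pics/b2.png

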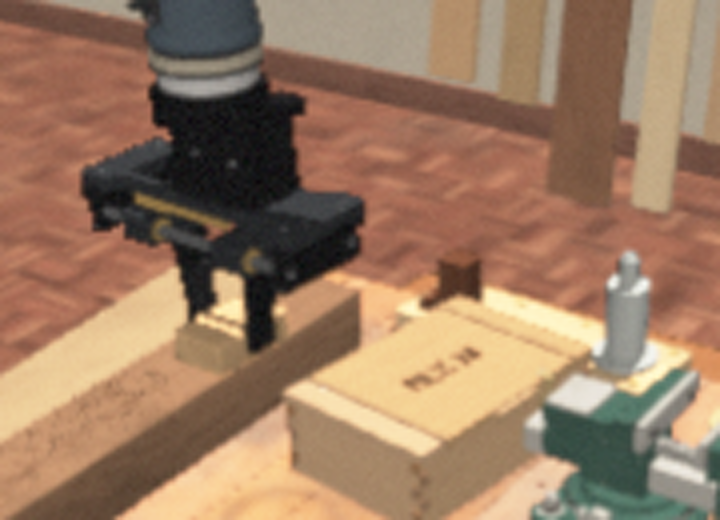

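```bash
python3 -m crank '[[[0.98,3.94,0],[0,0,0]],[[0.98,3.94,0],[0,0,0]],[[0.98,3.94,0],[0,0,0]],[[0.98,3.94,0],[0,0,0]],[[0.98,3.94,0],[0,0,0]],[[0.98,3.94,0],[0,0,0]],[[0.98,3.94,0],[0,0,0]],[[0.98,3.94,0],[0,0,0]],[[0.98,3.94,0],[0,0,0]],[[0.98,3.94,0],[0,0,0]],[[0,0,0],[0,0,0]],[[0,0,0],[0,0,0]]]'
python3 -m crank '[[[0,0,3],[0,0,0]],[[0,0,3],[0,0,0]],[[0,0,2.5],[0,0,0]],[[0,0,0],[0,0,0]],[[0,0,0],[0,0,0]]]'
python3 -c "
from h import *
to([.672,-.105,.09],-3.4)
from rig import capture
s=capture('side');pickle.dump(s,open('pics/s3.pkl','wb'));crop(s,240,130,110,80,7,'pics/b3.png')
s=capture('top');pickle.dump(s,open('pics/t3.pkl','wb'));crop(s,320,110,100,75,6,'pics/b3t.png')"
```

```text
time_s: 8.6
position: [0.672, -0.1055, 0.1892]
tcp_rot: [[0.998, -0.057, -0.001], [-0.057, -0.998, 0.001], [-0.001, -0.001, -1.0]]
force: [-0.7, -0.6, -0.2]
opening: 0.504
time_s: 9.1
position: [0.6722, -0.103, 0.1046]
tcp_rot: [[0.999, -0.055, -0.001], [-0.055, -0.999, 0.001], [-0.001, -0.001, -1.0]]
force: [0.4, -0.6, 0.5]
opening: 0.503
t 9.1 pos [ 0.6722 -0.103   0.1046] yaw -3.13 tilt z [-9.e-04  6.e-04 -1.e+00] op 0.503 F [ 0.4 -0.6  0.5]
shift cm [-0.01  0.2   1.46]
turn z rad 0.0047 | exact rotvec for level:[-0.0005  0.0009  0.0047]
```

View pics/b3.png

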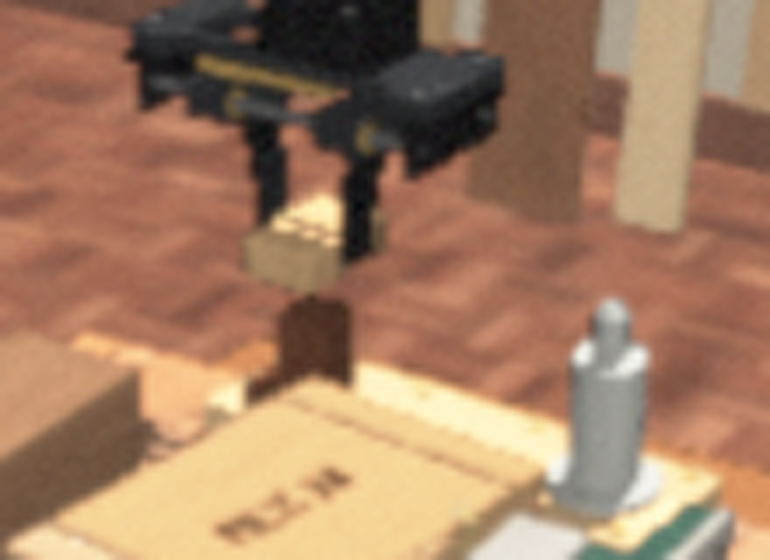

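View pics/b3t.png

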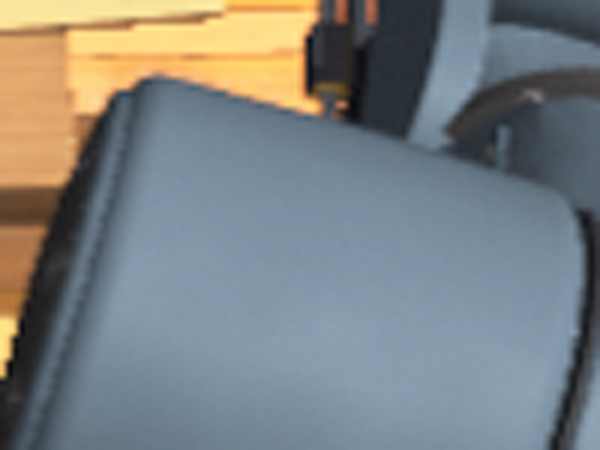

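Run:
```python
from h import *
np.set_printoptions(precision=1,suppress=True)
s=pickle.load(open("pics/s3.pkl","rb"))
def cr(p): return (p-[240,130]+.5)*7
def box(c,yaw,lx,ly):
    y=np.radians(yaw);a=np.array([np.cos(y),np.sin(y),0]);b=np.array([-np.sin(y),np.cos(y),0])
    return [c+a*i*lx/2+b*j*ly/2 for i,j in((1,1),(1,-1),(-1,-1),(-1,1))]
for z in(.0949,.1189):
    print("block z",z,cr(proj(s,box(np.array([.6722,-.103,z]),-3.2,.044,.07))).tolist())
print("post",cr(proj(s,box(np.array([.671,-.105,.068]),-3.2,.032,.032))).tolist())
print("pin",cr(proj(s,[[.491,-.095,.12],[.491,-.095,.092]])))
print("tcp",cr(proj(s,[[.6722,-.103,.1046]])))
print("d/dx,dy at post px/mm",cr(proj(s,[[.671,-.105,.068],[.672,-.105,.068],[.671,-.104,.068]])))
crop(s,260,140,50,55,10,"pics/b4.png")
```

```text
block z 0.0949 [[243.01851662892665, 277.95104462462], [322.51735244607937, 233.0889887921348], [389.426712225069, 252.59966779285656], [310.9503505279982, 298.86871661611235]]
block z 0.1189 [[241.99374487877662, 235.68057070122293], [322.1804461073167, 191.8949689628881], [389.6438395980641, 210.8844931114224], [310.49833118838063, 256.0479523534784]]
post [[279.046242201232, 313.6636800339968], [314.89195601448534, 292.5729938881574], [363.3236454124851, 307.4230593581186], [327.81281382206646, 328.9901315934187]]
pin [[619.2 306.9]
 [616.5 358.4]]
tcp [[316.7 248.2]]
d/dx,dy at post px/mm [[321.3 310.5]
 [319.7 310.1]
 [320.2 311.2]]
```

View pics/b4.png

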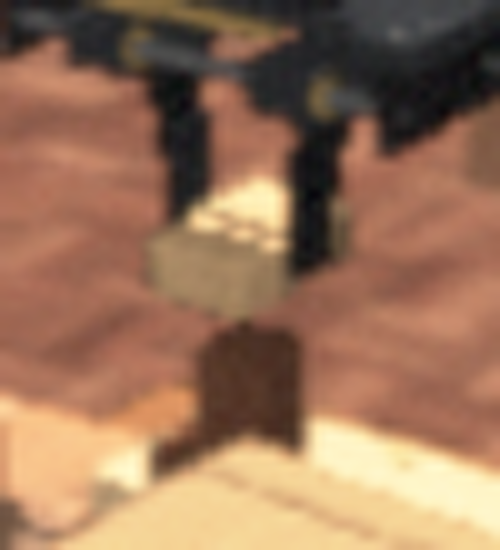

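Run:
```python
from h import *
np.set_printoptions(precision=1,suppress=True)
s=pickle.load(open("pics/side0.pkl","rb"));t=pickle.load(open("pics/top0.pkl","rb"))
a=cv2.resize(t["pixels"][138:163,355:388,::-1],None,fx=12,fy=12,interpolation=0)
b=cv2.resize(s["pixels"][170:195,265:298,::-1],None,fx=12,fy=12,interpolation=0)
def box(c,yaw,lx,ly):
    y=np.radians(yaw);A=np.array([np.cos(y),np.sin(y),0]);B=np.array([-np.sin(y),np.cos(y),0])
    return np.array([c+A*i*lx/2+B*j*ly/2 for i,j in((1,1),(1,-1),(-1,-1),(-1,1))])
for z,col in((.068,(0,255,0)),(.018,(255,255,0))):
  P=box(np.array([.671,-.105,z]),-3.2,.032,.032)
  for im,c,o in((a,t,(355,138)),(b,s,(265,170))):
    q=((proj(c,P)-o+.5)*12).astype(np.int32);cv2.polylines(im,[q],True,col,1)
cv2.imwrite("pics/z5.png",np.hstack([a,b]))
print("cams",-t["R"].T@t["t"],-s["R"].T@s["t"])
```

```text
cams [0.3 0.2 1.2] [-0.   1.   0.7]
```

View pics/z5.png

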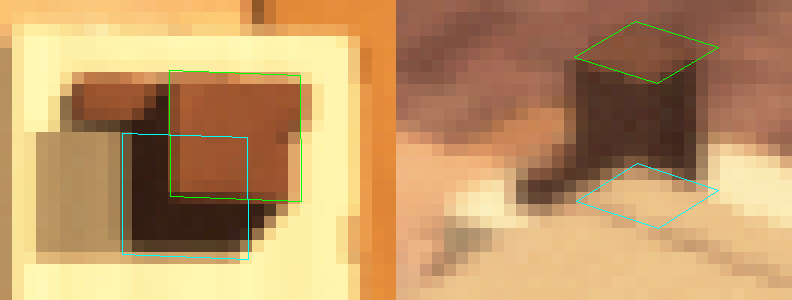

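```bash
python3 -m crank '[[[0.1,0.15,1],[0,0,0]],[[0,0,1.1],[0,0,0]],[[0,0,0],[0,0,0]],[[0,0,0],[0,0,0]]]'
python3 -c "
from h import *
to([.673,-.1045,.0777],-3.2)"
```

```text
time_s: 9.6
position: [0.6728, -0.106, 0.0829]
tcp_rot: [[0.998, -0.057, -0.001], [-0.057, -0.998, 0.0], [-0.001, -0.0, -1.0]]
force: [-0.4, -0.3, -0.0]
opening: 0.502
t 9.6 pos [ 0.6728 -0.106   0.0829] yaw -3.27 tilt z [-1.2e-03  5.0e-04 -1.0e+00] op 0.502 F [-0.4 -0.3 -0. ]
shift cm [ 0.01 -0.15  0.52]
turn z rad -0.0013 | exact rotvec for level:[-0.0004  0.0013 -0.0013]
```

```bash
python3 -m crank '[[[0,-0.05,0.3],[0,0,0]],[[0,0,0],[0,0,0]],[[0,0,0],[0,0,0]]]'
python3 -m crank '[[[0,0,0.15],[0,0,0]],[[0,0,0],[0,0,0]],[[0,0,0],[0,0,0]]]'
python3 -m crank '[[[0,0,0.1],[0,0,0]],[[0,0,0],[0,0,0]],[[0,0,0],[0,0,0]]]'
```

```text
time_s: 9.9
position: [0.6733, -0.1056, 0.0806]
tcp_rot: [[0.998, -0.057, 0.0], [-0.057, -0.998, -0.0], [0.0, 0.0, -1.0]]
force: [1.2, -1.1, -0.1]
opening: 0.506
time_s: 10.2
position: [0.6733, -0.1056, 0.0791]
tcp_rot: [[0.998, -0.057, -0.0], [-0.057, -0.998, 0.0], [-0.0, -0.0, -1.0]]
force: [0.2, -0.3, -1.5]
opening: 0.501
time_s: 10.5
position: [0.6732, -0.1056, 0.078]
tcp_rot: [[0.998, -0.057, -0.0], [-0.057, -0.998, 0.0], [-0.0, -0.0, -1.0]]
force: [-0.6, -0.3, -0.4]
opening: 0.505
```

```bash
python3 -m crank '[[[0,0,0.1],[0,0,0]],[[0,0,0],[0,0,0]],[[0,0,0],[0,0,0]]]'
python3 -c "
from h import *
to(None)
from rig import capture
s=capture('side');pickle.dump(s,open('pics/s4.pkl','wb'));crop(s,250,140,60,55,10,'pics/b5.png')"
```

```text
time_s: 10.8
position: [0.6734, -0.1056, 0.0777]
tcp_rot: [[0.998, -0.057, 0.0], [-0.057, -0.998, -0.0], [0.0, 0.0, -1.0]]
force: [-0.2, 0.1, 3.9]
opening: 0.497
t 10.8 pos [ 0.6734 -0.1056  0.0777] yaw -3.26 tilt z [ 4.e-04 -2.e-04 -1.e+00] op 0.497 F [-0.2  0.1  3.9]
```

View pics/b5.png

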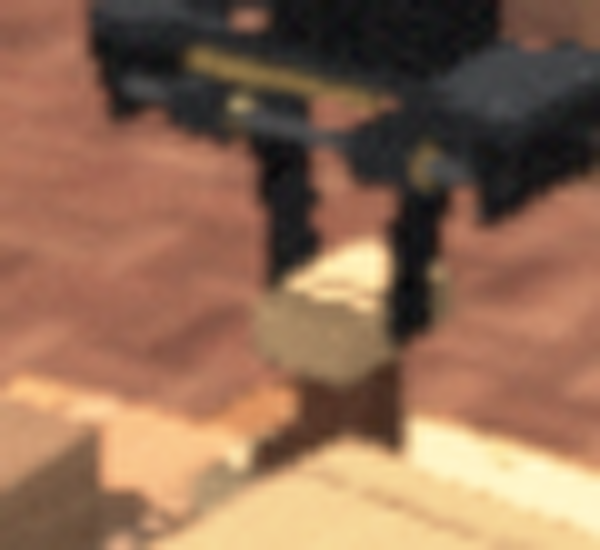

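```bash
python3 -m crank '[[[0,0,0],[0,0,0]],[[0,0,0],[0,0,0]],[[0,0,0],[0,0,0]],[[0,0,0],[0,0,0]],[[0,0,0],[0,0,0]],[[0,0,0],[0,0,0]]]' -1
python3 -m crank '[[[0,0,-2],[0,0,0]],[[0,0,-4],[0,0,0]],[[0,0,-4.5],[0,0,0]],[[0,0,-4.5],[0,0,0]],[[0,0,-4.5],[0,0,0]],[[0,0,0],[0,0,0]]]'
python3 -c "
from h import *
to([.4302,.3326,.27],33.8)"
```

```text
time_s: 11.45
position: [0.6733, -0.1056, 0.0769]
tcp_rot: [[0.998, -0.057, -0.0], [-0.057, -0.998, 0.0], [-0.0, -0.0, -1.0]]
force: [-0.2, -1.3, -0.1]
opening: 0.946
time_s: 12.05
position: [0.6775, -0.1068, 0.2809]
tcp_rot: [[0.998, -0.057, 0.016], [-0.057, -0.998, -0.005], [0.016, 0.004, -1.0]]
force: [0.3, -0.3, 0.5]
opening: 1.004
t 12.05 pos [ 0.6775 -0.1068  0.2809] yaw -3.26 tilt z [ 0.0157 -0.0051 -0.9999] op 1.004 F [ 0.3 -0.3  0.5]
shift cm [-27.2  -42.47   0.48]
turn z rad -0.6467 | exact rotvec for level:[ 0.0092 -0.0141 -0.6468]
```

```bash
python3 -m crank '[[[-2.25,-3.55,0],[0,0,0]],[[-2.25,-3.55,0],[0,0,0]],[[-2.25,-3.55,0],[0,0,0]],[[-2.25,-3.55,0],[0,0,0]],[[-2.25,-3.55,0],[0,0,0]],[[-2.25,-3.55,0],[0,0,0]],[[-2.25,-3.55,0],[0,0,0]],[[-2.25,-3.55,0],[0,0,0]],[[-2.25,-3.55,0],[0,0,0]],[[-2.25,-3.55,0],[0,0,0]],[[-2.25,-3.55,0],[0,0,0]],[[-2.25,-3.55,0],[0,0,0]]]'
python3 -m crank '[[[0,0,0],[0,0,-0.13]],[[0,0,0],[0,0,-0.13]],[[0,0,0],[0,0,-0.13]],[[0,0,0],[0,0,-0.13]],[[0,0,0],[0,0,-0.13]],[[0,0,0],[0,0,0]],[[0,0,0],[0,0,0]],[[0,0,0],[0,0,0]]]'
python3 -c "
from h import *
to([.4316,.3329,.12],34)
from rig import capture
s=capture('side');pickle.dump(s,open('pics/s6.pkl','wb'))
t=capture('top');pickle.dump(t,open('pics/t6.pkl','wb'))
a=cv2.resize(t['pixels'][130:240,340:400,::-1],None,fx=5,fy=5,interpolation=cv2.INTER_NEAREST)
b=cv2.resize(s['pixels'][150:260,250:350,::-1],None,fx=5,fy=5,interpolation=cv2.INTER_NEAREST)
cv2.imwrite('pics/b6.png',np.hstack([a,b]));cv2.imwrite('pics/s6.png',s['pixels'][:,:,::-1])"
```

```text
time_s: 13.25
position: [0.4267, 0.3363, 0.2716]
tcp_rot: [[0.998, -0.057, -0.001], [-0.057, -0.998, -0.0], [-0.001, 0.0, -1.0]]
force: [0.9, 0.5, 0.1]
opening: 0.999
time_s: 14.05
position: [0.4279, 0.335, 0.2718]
tcp_rot: [[0.83, 0.557, -0.0], [0.557, -0.83, -0.0], [-0.0, -0.0, -1.0]]
force: [-0.6, -0.5, 0.4]
opening: 0.999
t 14.05 pos [0.4279 0.335  0.2718] yaw 33.87 tilt z [-4.e-04 -1.e-04 -1.e+00] op 0.999 F [-0.6 -0.5  0.4]
shift cm [ 0.2   0.39 15.18]
turn z rad -0.0023 | exact rotvec for level:[-0.0001  0.0004 -0.0023]
```

View pics/b6.png

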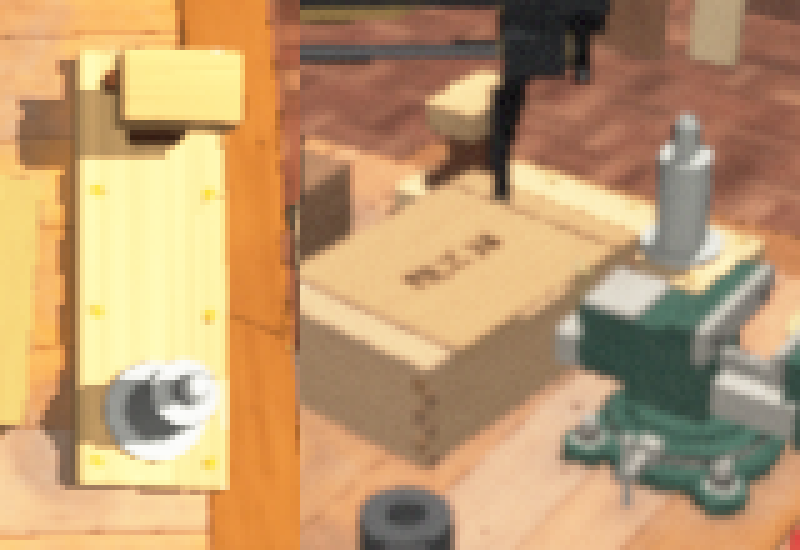

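View pics/s6.png

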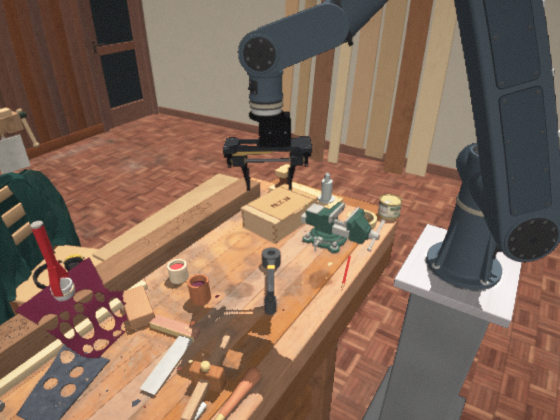

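Run:
```python
from h import *
t=pickle.load(open("pics/t6.pkl","rb"))
hsv=cv2.cvtColor(t["pixels"],cv2.COLOR_RGB2HSV)
C=onz(t,np.array([(123,50),(242,53),(240,123),(123,121)])/5+[339.5,129.5],.092)
print(C.round(4),C.mean(0))
print("post was",onz(t,[(374.3,149.4)],.068), "pin",onz(t,np.array([[192,386]])/5+[339.5,129.5],.12))
```

```text
[[ 0.6917 -0.0712  0.092 ]
 [ 0.6888 -0.1398  0.092 ]
 [ 0.6472 -0.1359  0.092 ]
 [ 0.6495 -0.0689  0.092 ]] [ 0.66930806 -0.10394875  0.092     ]
post was [[ 0.66922812 -0.10545846  0.068     ]] pin [[ 0.49100269 -0.09143918  0.12      ]]
```

```bash
python3 -m crank '[[[0.1,0.2,3.8],[0,0,0]],[[0.1,0.2,3.8],[0,0,0]],[[0,0,3.8],[0,0,0]],[[0,0,3.8],[0,0,0]],[[0,0,3.5],[0,0,0]],[[0,0,3],[0,0,0]],[[0,0,0],[0,0,0]],[[0,0,0],[0,0,0]],[[0,0,0],[0,0,0]]]'
python3 -c "
from h import *
to([.4316,.3329,.007],34)
from rig import capture
s=capture('side');t=capture('top');
a=cv2.resize(t['pixels'][190:290,170:270,::-1],None,fx=4,fy=4,interpolation=cv2.INTER_CUBIC)
b=cv2.resize(s['pixels'][215:315,220:320,::-1],None,fx=4,fy=4,interpolation=cv2.INTER_CUBIC)
cv2.imwrite('pics/b7.png',np.hstack([a,b]))"
```

```text
time_s: 15.05
position: [0.4332, 0.3335, 0.0566]
tcp_rot: [[0.829, 0.559, 0.003], [0.559, -0.829, 0.001], [0.003, 0.0, -1.0]]
force: [0.8, 0.8, 0.4]
opening: 1.002
t 15.05 pos [0.4332 0.3335 0.0566] yaw 33.97 tilt z [ 0.0029  0.0014 -1.    ] op 1.002 F [0.8 0.8 0.4]
shift cm [-0.18 -0.04  4.96]
turn z rad -0.0006 | exact rotvec for level:[ 0.0005 -0.0032 -0.0006]
```

View pics/b7.png

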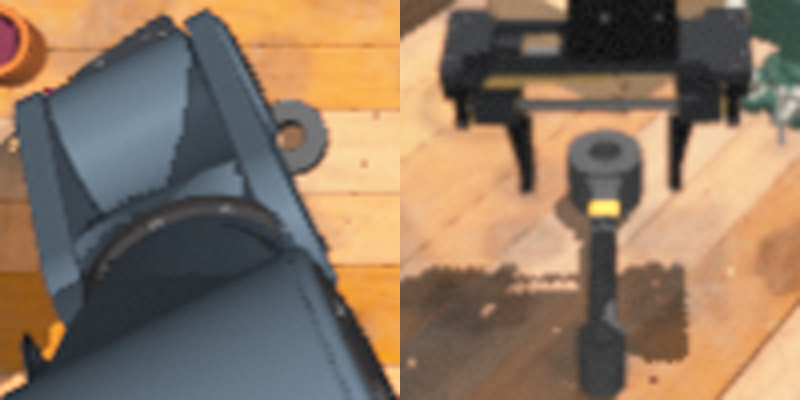

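```bash
python3 -m crank '[[[-0.1,0,2],[0,0,0]],[[0,0,2],[0,0,0]],[[0,0,0.9],[0,0,0]],[[0,0,0],[0,0,0]],[[0,0,0],[0,0,0]],[[0,0,0],[0,0,0]]]'
python3 -c "
from h import *
to([.4316,.3329,.007],34)
from rig import capture
s=capture('side')
crop(s,220,215,100,100,5,'pics/b8.png')"
```

```text
time_s: 15.75
position: [0.4318, 0.3327, 0.0071]
tcp_rot: [[0.829, 0.559, 0.002], [0.559, -0.829, 0.001], [0.002, 0.0, -1.0]]
force: [-0.4, -0.2, 0.3]
opening: 1.001
t 15.75 pos [0.4318 0.3327 0.0071] yaw 33.98 tilt z [ 1.8e-03  9.0e-04 -1.0e+00] op 1.001 F [-0.4 -0.2  0.3]
shift cm [-0.   -0.02  0.01]
turn z rad -0.0004 | exact rotvec for level:[ 0.0003 -0.002  -0.0004]
```

View pics/b8.png

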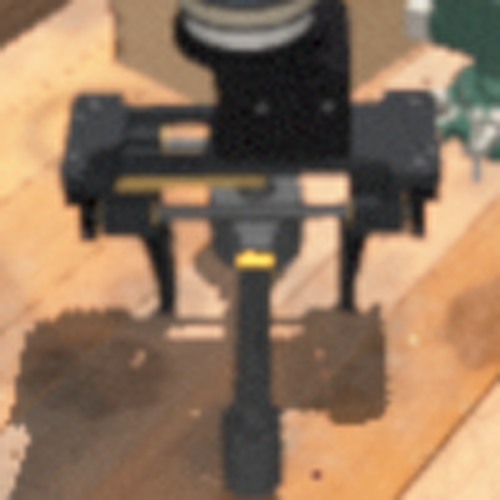

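```bash
python3 -m crank '[[[0,0,0],[0,0,0]],[[0,0,0],[0,0,0]],[[0,0,0],[0,0,0]],[[0,0,0],[0,0,0]],[[0,0,0],[0,0,0]],[[0,0,0],[0,0,0]],[[0,0,0],[0,0,0]],[[0,0,0],[0,0,0]],[[0,0,0],[0,0,0]],[[0,0,0],[0,0,0]],[[0,0,0],[0,0,0]],[[0,0,0],[0,0,0]]]' 1
python3 -m crank '[[[0,0,-1],[0,0,0]],[[0,0,-2],[0,0,0]],[[0,0,0],[0,0,0]],[[0,0,0],[0,0,0]]]'
python3 -c "
from h import *
to([.4316,.3329,.27],34)
from rig import capture,read_state
print(read_state()['moment'])
s=capture('side')
crop(s,220,215,100,100,5,'pics/b9.png')"
```

```text
time_s: 17.0
position: [0.4319, 0.3327, 0.0061]
tcp_rot: [[0.829, 0.559, 0.002], [0.559, -0.829, 0.001], [0.002, 0.0, -1.0]]
force: [1.7, 1.0, -2.7]
opening: 0.201
time_s: 17.4
position: [0.4304, 0.332, 0.036]
tcp_rot: [[0.829, 0.559, -0.001], [0.559, -0.829, -0.0], [-0.001, -0.0, -1.0]]
force: [-0.4, 0.0, -6.6]
opening: 0.204
t 17.4 pos [0.4304 0.332  0.036 ] yaw 33.98 tilt z [-8.e-04 -4.e-04 -1.e+00] op 0.204 F [-0.4  0.  -6.6]
shift cm [ 1.20e-01 -1.00e-02 -2.34e+01]
turn z rad -0.0004 | exact rotvec for level:[-0.0001  0.0009 -0.0004]
[ 0.03632142 -0.10696997  0.02196806]
```

View pics/b9.png

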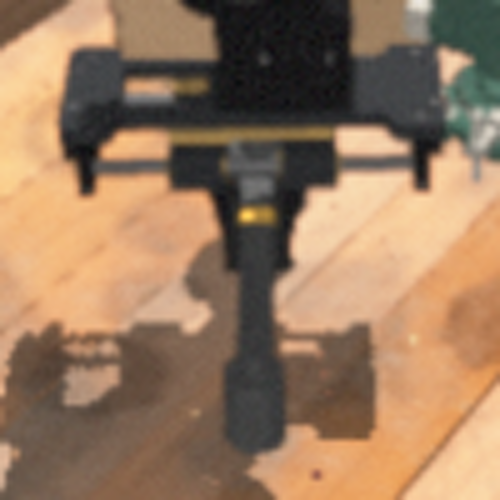

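```bash
python3 -m crank '[[[0,0,-1],[0,0,0]],[[0,0,-2],[0,0,0]],[[0,0,-3],[0,0,0]],[[0,0,-3],[0,0,0]],[[0,0,-3],[0,0,0]],[[0,0,-3],[0,0,0]],[[0,0,-3],[0,0,0]],[[0,0,-3],[0,0,0]],[[0,0,-2],[0,0,0]],[[0,0,-1],[0,0,0]],[[0,0,0],[0,0,0]]]'
python3 -m crank '[[[0,0,0],[0,0,0.05]],[[0,0,0],[0,0,0.1]],[[0,0,0],[0,0,0.12]],[[0,0,0],[0,0,0.12]],[[0,0,0],[0,0,0.12]],[[0,0,0],[0,0,0.12]],[[0,0,0],[0,0,0.12]],[[0,0,0],[0,0,0.12]],[[0,0,0],[0,0,0.12]],[[0,0,0],[0,0,0.12]],[[0,0,0],[0,0,0.1]],[[0,0,0],[0,0,0.05]]]'
python3 -c "
from h import *
to([.5504,-.0983,.25],-93.3)"
```

```text
time_s: 18.55
position: [0.4311, 0.3323, 0.277]
tcp_rot: [[0.829, 0.559, 0.001], [0.559, -0.829, 0.001], [0.002, 0.0, -1.0]]
force: [-0.2, -0.5, -6.9]
opening: 0.206
time_s: 19.75
position: [0.4296, 0.3315, 0.2736]
tcp_rot: [[0.784, -0.621, -0.005], [-0.621, -0.784, -0.002], [-0.002, 0.005, -1.0]]
force: [1.1, -0.3, -6.6]
opening: 0.203
t 19.75 pos [0.4296 0.3315 0.2736] yaw -38.39 tilt z [-0.0047 -0.0023 -1.    ] op 0.203 F [ 1.1 -0.3 -6.6]
shift cm [36.17 26.18  2.41]
turn z rad 0.9583 | exact rotvec for level:[ 5.500e-03 -2.000e-04  9.583e-01]
```

```bash
python3 -m crank '[[[1.2,0.87,0],[0,0,0]],[[2.4,1.74,0],[0,0,0]],[[3,2.17,0],[0,0,0]],[[3,2.17,0],[0,0,0]],[[3,2.17,0],[0,0,0]],[[3,2.17,0],[0,0,0]],[[3,2.17,0],[0,0,0]],[[3,2.17,0],[0,0,0]],[[3,2.17,0],[0,0,0]],[[3,2.17,0],[0,0,0]],[[3,2.17,0],[0,0,0]],[[3,2.17,0],[0,0,0]]]'
python3 -m crank '[[[1.8,1.3,0],[0,0,0]],[[0.8,0.56,0],[0,0,0]],[[0,0,0],[0,0,0.06]],[[0,0,0],[0,0,0.12]],[[0,0,0],[0,0,0.12]],[[0,0,0],[0,0,0.12]],[[0,0,0],[0,0,0.12]],[[0,0,0],[0,0,0.12]],[[0,0,0],[0,0,0.12]],[[0,0,0],[0,0,0.12]],[[0,0,0],[0,0,0.06]],[[0,0,0],[0,0,0]]]'
python3 -m crank '[[[0,0,0],[0,0,0]],[[0,0,0],[0,0,0]],[[0,0,0],[0,0,0]]]'
python3 -c "
from h import *
to([.5504,-.0983,.205],-93.3)
from rig import capture
s=capture('side');pickle.dump(s,open('pics/s10.pkl','wb'));crop(s,240,90,130,110,6,'pics/b10.png')
t=capture('top');pickle.dump(t,open('pics/t10.pkl','wb'));crop(t,300,100,150,140,5,'pics/b10t.png')"
```

```text
time_s: 20.95
position: [0.5434, -0.0685, 0.2744]
tcp_rot: [[0.786, -0.618, -0.004], [-0.618, -0.786, 0.001], [-0.003, 0.002, -1.0]]
force: [0.5, -0.0, -6.4]
opening: 0.204
time_s: 22.15
position: [0.5523, -0.0964, 0.275]
tcp_rot: [[-0.055, -0.998, -0.003], [-0.998, 0.055, 0.001], [-0.001, 0.003, -1.0]]
force: [0.9, 0.2, -6.2]
opening: 0.203
time_s: 22.45
position: [0.5534, -0.0971, 0.2759]
tcp_rot: [[-0.055, -0.998, -0.0], [-0.998, 0.055, 0.0], [-0.0, 0.0, -1.0]]
force: [-0.1, -0.4, -6.9]
opening: 0.203
t 22.45 pos [ 0.5534 -0.0971  0.2759] yaw -93.18 tilt z [-5.e-04  2.e-04 -1.e+00] op 0.203 F [-0.1 -0.4 -6.9]
shift cm [0.14 0.29 7.09]
turn z rad 0.0022 | exact rotvec for level:[0.0005 0.0002 0.0022]
```

View pics/b10.png

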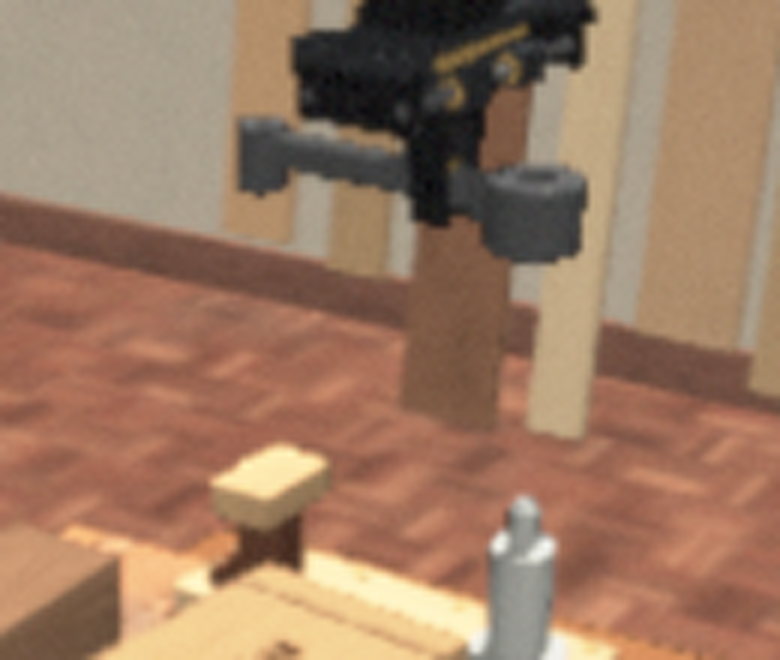

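View pics/b10t.png

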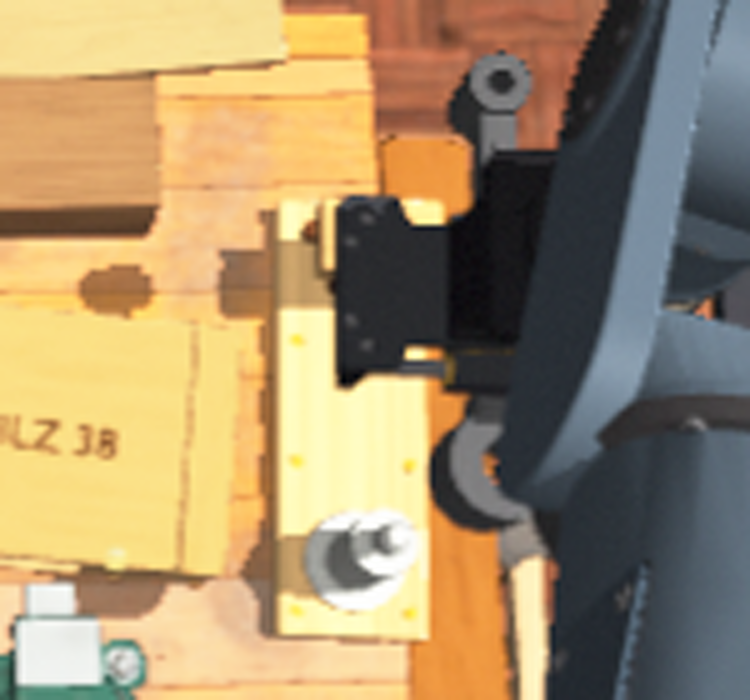

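```bash
python3 -m crank '[[[0,0.1,1],[0,0,0]],[[0.1,0.1,2],[0,0,0]],[[0,0.1,2],[0,0,0]],[[0,0,2],[0,0,0]],[[0,0,2],[0,0,0]],[[0,0,0.9],[0,0,0]],[[0,0,0],[0,0,0]],[[0,0,0],[0,0,0]],[[0,0,0],[0,0,0]],[[0,0,0],[0,0,0]],[[0,0,0],[0,0,0]]]'
python3 -c "
from h import *
to([.5504,-.0983,.1765],-93.3)
from rig import capture
s=capture('side');pickle.dump(s,open('pics/s11.pkl','wb'))
t=capture('top');pickle.dump(t,open('pics/t11.pkl','wb'))
cv2.imwrite('pics/b11.png',cv2.resize(s['pixels'][110:200,255:365,::-1],None,fx=7,fy=7,interpolation=0))
cv2.imwrite('pics/b11t.png',cv2.resize(t['pixels'][105:240,345:435,::-1],None,fx=6,fy=6,interpolation=0)[:600] if 0 else cv2.resize(t['pixels'][110:240,345:445,::-1],None,fx=4.6,fy=4.6,interpolation=cv2.INTER_CUBIC))"
```

```text
time_s: 23.65
position: [0.551, -0.0982, 0.1778]
tcp_rot: [[-0.056, -0.998, 0.002], [-0.998, 0.056, -0.001], [0.0, -0.002, -1.0]]
force: [0.4, 0.3, -7.0]
opening: 0.206
t 23.65 pos [ 0.551  -0.0982  0.1778] yaw -93.22 tilt z [ 1.5e-03 -6.0e-04 -1.0e+00] op 0.206 F [ 0.4  0.3 -7. ]
shift cm [0.01 0.06 0.13]
turn z rad 0.0014 | exact rotvec for level:[-0.0015 -0.0005  0.0014]
```

View pics/b11.png

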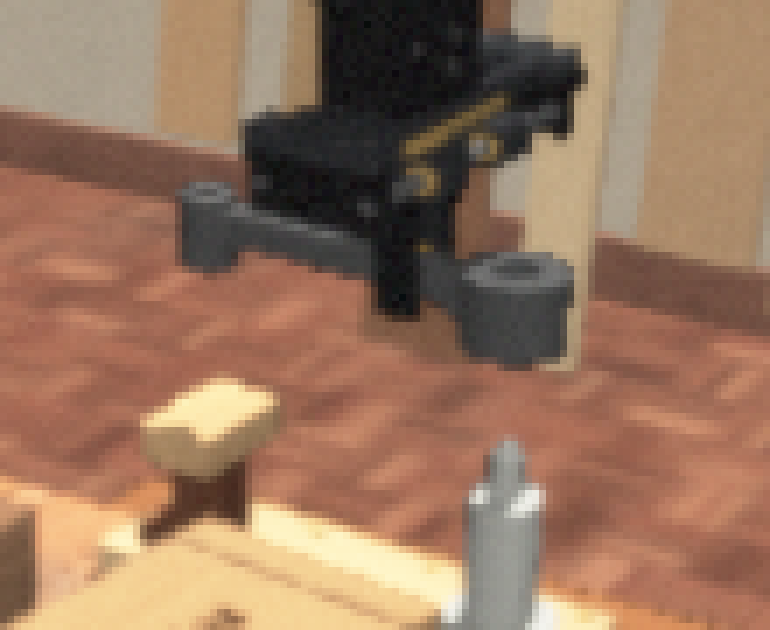

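View pics/b11t.png

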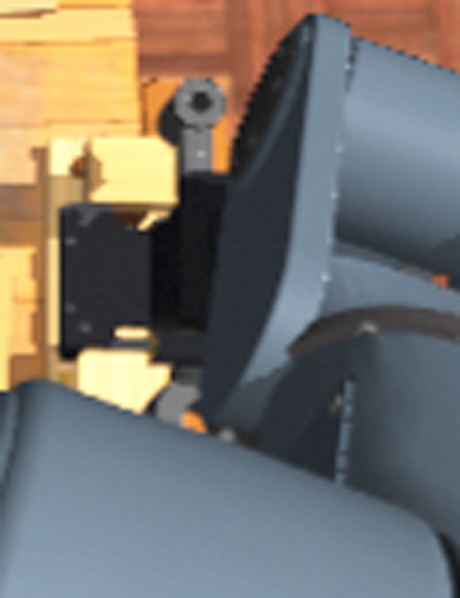

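Run:
```python
from h import *
np.set_printoptions(precision=4,suppress=True)
s=pickle.load(open("pics/s11.pkl","rb"));t=pickle.load(open("pics/t11.pkl","rb"))
S=lambda x,y:(x/7+254.5,y/7+109.5)
T=lambda x,y:((x+.5)/4.6+344.5,(y+.5)/4.6+109.5)
hub=onz(s,[S(517,267)],.211)[0];eye=onz(s,[S(209,188)],.211)[0]
print("side hub",hub,"eye",eye,np.linalg.norm(hub-eye),np.degrees(np.arctan2(*(eye-hub)[[1,0]])))
print("side pin",onz(s,[S(509,440)],.119),"shoulder",onz(s,[S(505.5,497)],.092),"blk top corners",onz(s,[S(143,430),S(200,450),S(277,400),S(225,380)],.092).mean(0))
e=onz(t,[T(199,101)],.211)[0];print("top eye",e)
print("tri eye",tri(s,[S(209,188)],t,[T(199,101)]))
h=onz(t,[T(189,413)],.211)[0];print("top hub rough",h)
print("tri pin",tri(s,[S(509,440)],t,[(378.5,207.2)]))
# model prediction of hub/eye
y=np.radians(-3.25);d=np.array([np.cos(y),np.sin(y),0]);c=np.array([.551,-.0982,.211]);
H=c-.057*d;E=c+.123*d
print("robot model",H,E, "px obs vs model",(proj(s,[H,E])-[254.5,109.5])*7)
```

```text
side hub [ 0.4963 -0.0989  0.211 ] eye [ 0.6785 -0.1118  0.211 ] 0.1826942216305009 -4.074589425887404
side pin [[ 0.4977 -0.1025  0.119 ]] shoulder [[ 0.4942 -0.0948  0.092 ]] blk top corners [ 0.6693 -0.0985  0.092 ]
top eye [ 0.6715 -0.104   0.211 ]
tri eye (array([ 0.6709, -0.1022,  0.2153]), np.float64(0.0021373260406327395))
top hub rough [ 0.4948 -0.0871  0.211 ]
tri pin (array([ 0.4902, -0.0908,  0.1255]), np.float64(0.0031539782314997595))
robot model [ 0.4941 -0.095   0.211 ] [ 0.6738 -0.1052  0.211 ] px obs vs model [[517.3542 270.542 ]
 [209.6086 193.5949]]
```

Run:
```python
from h import *
np.set_printoptions(precision=1,suppress=True)
s=pickle.load(open("pics/s11.pkl","rb"))
P=[[.4935,-.095,.12],[.4935,-.095,.092],[.4935,-.095,.093],[.4945,-.095,.092],[.4935,-.094,.092],[.673,-.1055,.092],[.4941,-.095,.171],[.6738,-.1052,.171]]
print((proj(s,P)-[254.5,109.5])*7)
b=s['pixels'][165:200,255:345,::-1]
cv2.imwrite('pics/b12.png',cv2.resize(b,None,fx=8.8,fy=8.8,interpolation=cv2.INTER_CUBIC))
```

```text
[[509.7 445.7]
 [507.  497.2]
 [507.1 495.4]
 [505.2 496.7]
 [506.  498. ]
 [213.3 408.1]
 [513.5 348.9]
 [210.3 267.6]]
```

View pics/b12.png

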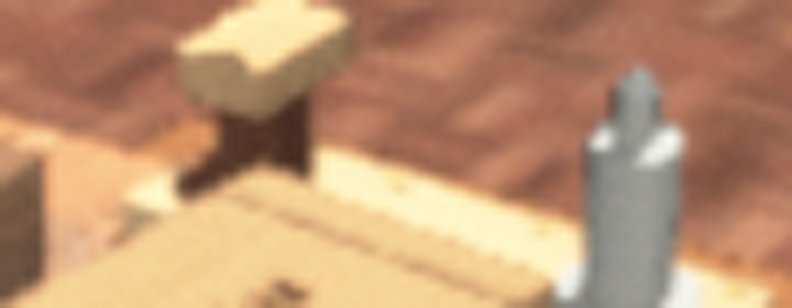

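```bash
python3 -m crank '[[[0,0,0.1],[0,0,0]],[[0,0,0],[0,0,0]],[[0,0,0],[0,0,0]],[[0,0,0],[0,0,0]],[[0,0,0],[0,0,0]],[[0,0,0],[0,0,0]],[[0,0,0],[0,0,0]],[[0,0,0],[0,0,0]],[[0,0,0],[0,0,0]],[[0,0,0],[0,0,0]]]'
python3 -c "
from h import *
to([.5504,-.0982,.1768],-93.3)
from rig import capture,read_state
print(read_state()['qvel'].round(2))
s=capture('side');cv2.imwrite('pics/f.png',s['pixels'][:,:,::-1])
to([.5504,-.0982,.1768],-93.3)"
```

```text
time_s: 24.75
position: [0.5505, -0.0981, 0.1761]
tcp_rot: [[-0.056, -0.998, 0.0], [-0.998, 0.056, -0.0], [0.0, -0.0, -1.0]]
force: [0.2, 0.1, -7.0]
opening: 0.203
t 24.75 pos [ 0.5505 -0.0981  0.1761] yaw -93.22 tilt z [ 0. -0. -1.] op 0.203 F [ 0.2  0.1 -7. ]
shift cm [ 0.02  0.01 -0.07]
turn z rad 0.0014 | exact rotvec for level:[-0.     -0.      0.0014]
[-0.01  0.17  0.02 -0.08  0.02  0.03]
t 24.8 pos [ 0.5506 -0.0981  0.1761] yaw -93.22 tilt z [ 0. -0. -1.] op 0.211 F [-0.2  0.1 -6.8]
shift cm [ 0.02  0.01 -0.07]
turn z rad 0.0014 | exact rotvec for level:[-0.     -0.      0.0014]
```

View pics/f.png

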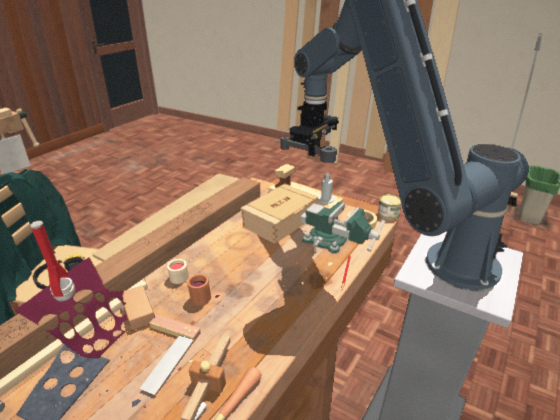

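The lever is held at (328,155) for the hub and (285,143) for the eye. The hub is above the pin at (327,178), the eye above the block at (285,170), and both cups are where they started, at (177,271) and (199,290).

```bash
python3 -c "
from rig import bot
print(bot.hand_in())"
```

```text
the job is handed in; nothing more can be done
None
```

The packing block sits flat on the post and has been let go. The arm is still holding the lever by its yellow band, level above the fixture. I handed the job in at about 24.8 s, with no verdict reported.

**Block:** a contact force of 3.9 N showed it touching down on the post. Afterwards the top camera put it within about 2 mm of the post's centre. I set its long side across the fixture, since the task gave no direction.

**Lever:** the last check showed the gripper pointing straight down, joint speeds close to zero, and a steady 7 N load.
- **Height:** the hub's underside is about 0.170 m above the bench, so there are about 5 cm of air above the pin's tip.
- **Hub over pin:** by the robot's own pose and the side camera, within about 1 mm. I could not confirm this from the top camera, because the arm was hiding the pin.
- **Eye over block:** the top camera put it within about 2 mm.

**Disagreements:** the two cameras differed by 3–8 mm on the fixture's position. The side view also showed everything about 1 pixel higher than the robot's pose predicts. I therefore relied on comparing objects within the same picture. My rough estimate of the block's centre from the last side picture was a few mm off, but its corners were hard to see. The cups look unmoved in the last side view.

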